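# Line up the slotted lock disc and push the locking bar home

## Robot

A 6-joint arm with a two-finger parallel gripper is mounted at the origin on the work surface. World frame = base frame: x ahead of the robot, y to its left, z up, the work surface at z = 0. Lengths are in m, angles in rad, forces in N, time in s.
With the tool pointing down it reaches from about 0.375 to 0.925 m from the base axis. Payload 5.7 kg.
Tool frame: the origin (TCP) lies at the very end of the fingers, on their centre line; the grasp point (between the pads) lies 19 mm behind it; z points along the fingers, y is the line along which they close (so a half turn about z gives the same grasp; the last joint's range is limited). The gripper opens to 85 mm and grips with 20 to 120 N. Pads are 22 mm wide; open, the fingers measure 114 mm over their backs; the gripper's body (76 mm by 85 mm) begins 54 mm behind the grasp point. The pads swing forward as they close: fully open they stand 13 mm farther back than shut.
Start: joints at [0.992, 0.359, 1.51, -0, 1.272, -0.115], TCP at [0.268, 0.537, 0.231] pointing down, gripper open.
Joint ranges: [-2.97, 2.97], [-1.01, 2.36], [0.21, 2.38], [-0.96, 4.11], [0.2, 2.71], [-2.98, 2.98]. Speed limits (rad/s): [2.39, 2.39, 3.14, 3.14, 3.14, 3.14].

## Interface

Orientations are given as a unit quaternion [w, x, y, z].
In Python, from cell import env gives the robot as it stands.
- The arm moves only by the tool send_rows, never from a script. Its argument "increments" is a list of rows, each a list of 2 entries, a list of its own where there are three numbers: the shift along the tool's x, y, z in units of 75 mm (1.0 is 75 mm), then the turn about the tool's z in units of pi rad (1.0 is pi rad). In form: [[[x, y, z], spin], ...]. A call has 1 to 5 rows; each row shifts and turns the commanded pose from where the row before left it, along the tool's axes as they then stand; what a row does not reach is not made up. A row lasts 1/8 s, in which the tool goes at most 62.5 mm and 10.7 degrees, less where a joint would pass 70% of its speed; a pose out of reach is approached as far as the arm can. A call with a number of a shift or a turn outside -1 to 1 is refused whole. A call with a gripper value outside its range is refused whole. "hand" is the closure, from 0 (fully open) to 1 (shut), set as the call begins (left out, the last holds). The fingers move at their own pace and stop on an object; the grip force is fixed at half the most. Time passes only in rows, so rows that do not move let the fingers close. It gives the time, the measured TCP pose, the force, the opening and the grip force at its end, in the units of the state.
- env.get_obs(): the state, without advancing time (a new reading comes with each control period).
- env.camera(name): name is "side" or "top" or "wrist"; returns the picture (400x640x3 uint8, red, green, blue); there is no depth.
- env.camera_info(name): a dict with "camera_matrix" (3x3 intrinsics, pixels), "xyz" and "attitude" of the camera in the world; the wrist camera has in their place "mount" (4x4, takes a point from camera to tool coordinates, whose origin is the TCP and whose axes are the flange's). Camera axes: x right, y down, z forward; pixel columns grow to the right and rows downward; lengths in m; the calibration is good to about 2 mm. A picture is of the moment at which its call begins: read the wrist's pose just before it. camera_info takes no time and is no camera call.
- env.hand_in(): hands the job in; it is judged then, once.
The state is a dict: "time_s": time; "q": joint angles; "qvel": joint speeds; "joint_torque": joint torques, N m; "ee_pos": TCP position; "ee_rot": TCP orientation; "wrist_force": force on the tool from outside, world axes, zero at the start; "torque": the same for the moment, N m; "finger_gap": finger opening in m; "finger_force": force on a finger pad.
Only numpy, scipy, OpenCV 4.12 (cv2) and the standard library are available. Lean on these libraries where they do the work, as an engineer would, in place of code of your own. Each camera call takes 0.05 s, during which the arm holds its last target. There are 200 camera calls.

## Task

Lock the phone carrier on the repair fixture: with a fingertip, push a pin of the slotted disc round until the slot is in line with the locking bar, then push the bar's upright end plate so that the bar goes through the disc and is fully home, its end plate against the guide block. The bar is only pushed, never lifted out of its bed, and the other things on the bench stay where they are.

Things in the scene. Friction and masses are not known exactly. Their poses are not given: they have to be found in the camera images.
- fixture: grey phone-repair fixture, fixed to the bench: base plate 120 mm (x) by 375 mm (y -160 to +215 mm), 10 mm thick. Origin on the disc's axis at bench level, z up. All lies along its y axis: bed rail (y +82 to +212 mm, 12 mm wide, top at 13 mm), guide, disc, keeper, then a carrier with an opened phone (26 mm high). The bar is pushed towards -y
- guide (a point): centre of the top of the aluminium guide block, 31 mm above the bench: block 50 mm wide, fixture y +42 to +82 mm, with a roofed channel 19 mm wide in which the bar slides
- keeper (a point): centre of the top of the small aluminium keeper beyond the disc, 31 mm above the bench: 50 mm wide, fixture y -42 to -56 mm, with a roofed 22 mm channel for the bar's nose
- lock_disc (a joint): turn of the slotted steel disc about the vertical (rad, positive anticlockwise seen from above). 0 or plus or minus pi: the slot lies along the fixture's y, in line with the bar. Turns freely either way up to plus or minus 6.28, stays where it is left (about 2.5 N at a pin turns it)
- disc_centre (a point): centre of the disc at the height of its top, 26 mm above the bench; its y runs along the slot, its x along the line of the two pins. Disc 72 mm across with one straight slot 20 mm wide right across it, mouths slightly flared; the bar's tapered nose centres a slot that is a few degrees off
- pin_a (a point): centre of the top of one of two equal upright pins on the disc, 8 mm thick, 26 mm from the disc's axis on the +x side of disc_centre's frame (at right angles to the slot), standing from the disc's top at 26 mm to 70 mm above the bench
- pin_b (a point): the same for the other pin, on the -x side, diametrically opposite
- bar: loose steel bar, 150 mm long (its y), 16 wide, 12 high, tapered nose at -y, upright end plate at +y (30 wide, 8 thick, from 13 to 46 mm above the bench); 0.15 to 0.31 kg, slides easily. Origin mid-length on its underside, 13 mm above the bench. Fully home, its origin is 15 mm from the disc's axis (fixture y +15 mm), end plate against the guide, nose out beyond the keeper
- bar_nose (a point): tip of the bar's nose, at half its height; at the start just before the disc, inside the guide
- bar_plate (a point): centre of the outer (+y) face of the end plate, 30 mm above the bench: the face to push. At home it is 90 mm from the disc's axis
- flux_jar: loose amber glass jar with black cap, 40 mm across, 42 mm tall, bystander; origin at the centre of its foot
- solvent_bottle: loose white bottle, 52 mm across, 125 mm tall, bystander; origin at the centre of its foot
- screwdriver: loose screwdriver lying down, 160 mm long, bystander; origin under its middle, its x runs from handle to tip
- brush: loose cleaning brush lying down, 130 mm long, bystander; origin under its middle, its x runs along it
- tweezers: loose steel tweezers lying down, 135 mm long, 6 mm high, bystander; origin under the middle, x points to the tips
- parts_tray: loose grey parts tray, 75 by 100 by 18 mm high, bystander; origin under its centre
- swab_cup: loose small steel cup, 44 mm across, 50 mm tall, bystander; origin at the centre of its foot
Things that resemble listed ones, but are neither listed nor needed, are in the scene too. What is shaped like the bar but orange or yellow is not meant.

How it is judged:
By the outcome, as a careful person would: the job done as asked, in the order asked, and still so for the second after the job is handed in, with the robot touching nothing.
It also fails if it takes over 51 s, if anything falls off the work surface, if the arm or the gripper's body presses on something with over 40 N, if the wrist force passes 120 N, or if a joint passes its speed limit or range.

## Working session

There is one attempt and no reset: what is moved stays moved. The work goes in short steps, Python scripts to look and compute and a tool call to move; the robot and the scene stay as the last step left them, time stands still between calls to the robot, and variables do not carry over. Pictures are saved under pics/ and viewed, at most 10 in all, crops included, and the job is handed in when it is done.

Besides the shell and the picture viewer there is one more tool, called after "Call:" as a command line: name --argument value ..., lists and objects as JSON in quotes. send_rows: Moves the arm, as the interface text tells. Shifts and turns lie within -1 to 1; 1 stands for 75 mm of shift or pi rad of turn. Its arguments: {"type":"object","properties":{"increments":{"type":"array"},"hand":{"type":"number"}},"required":["increments"]}

```bash
mkdir -p pics
python3 - <<'E'
from cell import env
import cv2
for n in ("top","side"):
    cv2.imwrite(f"pics/{n}0.png",env.camera(n)[:,:,::-1]); i=env.camera_info(n); print(n,i)
print(env.camera_info("wrist")); print(env.get_obs())
E
```

```text
top {'camera_matrix': array([[433.24431138,   0.        , 325.53569398],
       [  0.        , 433.24431138, 201.33137956],
       [  0.        ,   0.        ,   1.        ]]), 'xyz': array([0.43685448, 0.056325  , 1.26054703]), 'attitude': array([ 0.03698652, -0.70025655,  0.71103343, -0.05200216])}
side {'camera_matrix': array([[366.21139862,   0.        , 311.13974417],
       [  0.        , 366.21139862, 199.98387472],
       [  0.        ,   0.        ,   1.        ]]), 'xyz': array([ 0.44267756, -0.56991911,  0.63951035]), 'attitude': array([-0.41502138,  0.90268481, -0.10154459,  0.0510499 ])}
{'camera_matrix': array([[323.47166316,   0.        , 319.57510342],
       [  0.        , 323.47166316, 201.24109387],
       [  0.        ,   0.        ,   1.        ]]), 'mount': array([[-1.71011155e-03, -9.57673016e-01, -2.87853209e-01,
         7.35408111e-02],
       [ 9.99998474e-01, -1.74056282e-03, -1.50142139e-04,
        -1.39854366e-04],
       [-3.57239520e-04, -2.87853027e-01,  9.57674531e-01,
        -1.42566364e-01],
       [ 0.00000000e+00,  0.00000000e+00,  0.00000000e+00,
         1.00000000e+00]])}
{'time_s': 0.1, 'q': array([ 9.91886964e-01,  3.59469760e-01,  1.51135711e+00, -4.72500594e-05,
        1.27250326e+00, -1.15099891e-01]), 'qvel': array([ 6.18040195e-04, -1.95767226e-03, -4.17264316e-03,  4.73240780e-04,
        7.13886143e-05,  5.20911663e-05]), 'joint_torque': array([ 1.30039675e-04, -5.28646195e+01, -2.79353231e+01, -2.93180010e-04,
        4.85430457e-03,  1.49666187e-05]), 'ee_pos': array([0.26808708, 0.53606657, 0.23050322]), 'ee_rot': array([-2.74212505e-04,  2.29824823e-01,  9.73231625e-01, -8.24634992e-04]), 'wrist_force': array([-0.30489646,  0.24333005, -0.14798062]), 'torque': array([-0.03413064,  0.00437489,  0.025652  ]), 'finger_force': 0.0, 'finger_gap': 0.08541933206415203}
```

View pics/top0.png

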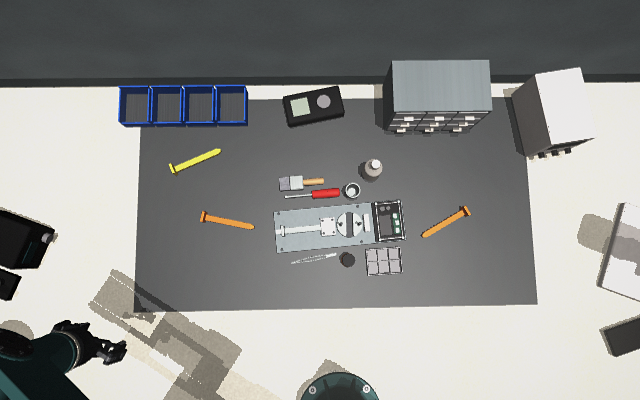

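View pics/side0.png

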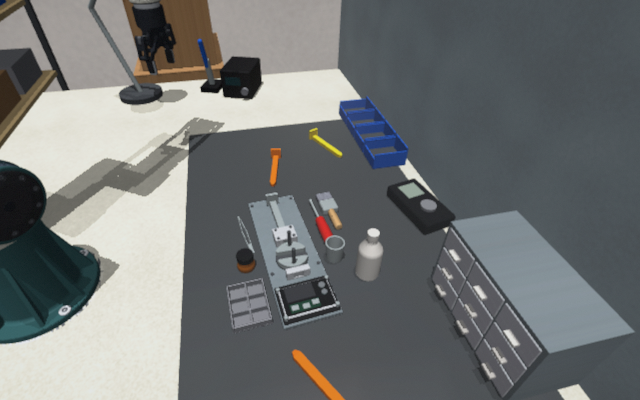

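The top view shows the grey fixture from (275,232) to (405,220), with the disc near (351,224) and the steel bar's plate near (281,231). The side view shows the two dark pins at about (289,238) and (294,256). There are four candidates for the bar: orange at (227,221) and (446,222), yellow at (195,160), and steel at (300,230). The steel one lies in the bed rail, so it is the one meant. I'll confirm it in an enlarged crop.

```bash
cat > h.py <<'E'
from cell import env
import numpy as np, cv2
from scipy.spatial.transform import Rotation as R
def rot(q): return R.from_quat(np.roll(q,-1)).as_matrix()
def cam(n,o=None):
    i=env.camera_info(n); K=i["camera_matrix"]
    if n=="wrist":
        T=np.eye(4); T[:3,:3]=rot(o["ee_rot"]); T[:3,3]=o["ee_pos"]; T=T@i["mount"]
        return K,T[:3,:3],T[:3,3]
    return K,rot(i["attitude"]),np.array(i["xyz"])
def ray(c,uv):
    K,M,p=c; d=M@np.linalg.inv(K)@np.array([*uv,1.]); return p,d/np.linalg.norm(d)
def on(c,uv,z):
    p,d=ray(c,uv); return p+d*(z-p[2])/d[2]
def proj(c,P):
    K,M,p=c; v=K@(M.T@(np.array(P)-p)); return v[:2]/v[2]
def tri(c1,u1,c2,u2):
    (p,a),(q,b)=ray(c1,u1),ray(c2,u2)
    s=np.linalg.lstsq(np.c_[a,-b],q-p,rcond=None)[0]; A,B=p+a*s[0],q+b*s[1]
    return (A+B)/2,np.linalg.norm(A-B)
E
python3 - <<'E'
from h import *
t=cv2.imread("pics/top0.png")[190:280,265:415]; s=cv2.imread("pics/side0.png")[180:335,225:345]
a=cv2.resize(t,None,fx=5,fy=5,interpolation=cv2.INTER_CUBIC); b=cv2.resize(s,None,fx=3.8,fy=3.8,interpolation=cv2.INTER_CUBIC)
cv2.imwrite("pics/tc.png",a); cv2.imwrite("pics/sc.png",b)
c=cam("top")
for u in [(275,211),(278,252),(351,224),(405,220),(281,231)]: print(u,on(c,u,.01).round(3))
E
```

```text
(275, 211) [0.569 0.175 0.01 ]
(278, 252) [0.451 0.167 0.01 ]
(351, 224) [ 0.528 -0.044  0.01 ]
(405, 220) [ 0.537 -0.202  0.01 ]
(281, 231) [0.511 0.158 0.01 ]
```

View pics/tc.png

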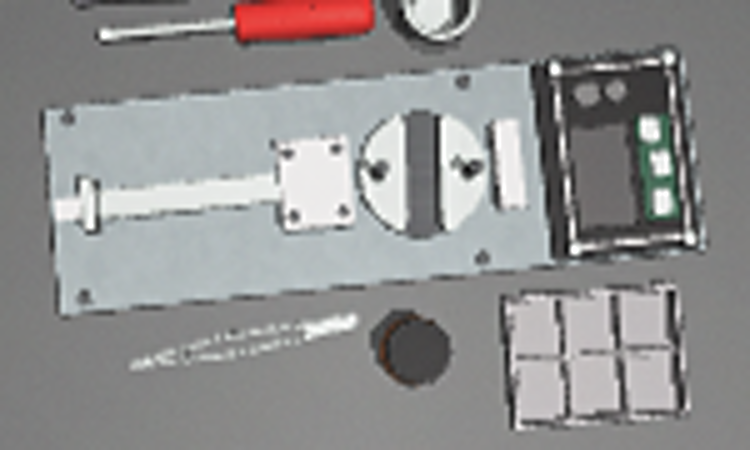

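View pics/sc.png

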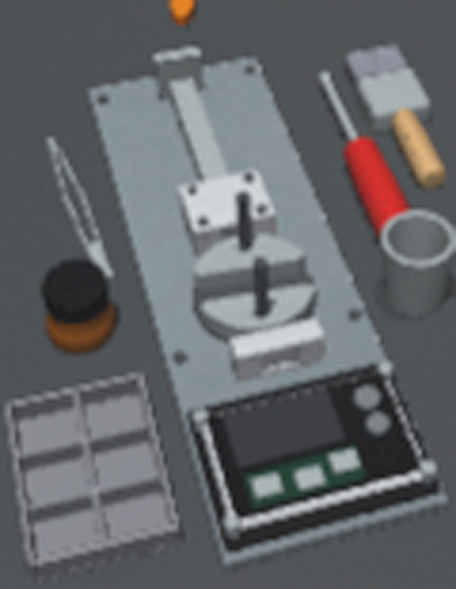

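The crops confirm it: the steel bar lies in the bed rail, with its plate at top crop (88,205). The slot is about square to the bar, and the two pins sit at top crop (378,170) and (465,168). I'll move near for a closer look.

Call:
send_rows --increments '[[[0,0,0],0.055],[[0,0,0],0.055],[[0,0,0],0.055],[[0,0,0],0.055],[[0,0,0],0.055]]' --hand 1

```text
time_s: 0.72
ee_pos: [0.2682, 0.5362, 0.2308]
ee_rot: [0.0, 0.618, 0.786, -0.001]
wrist_force: [-0.5, 0.3, 0.5]
finger_gap: -0.0002
finger_force: 0.0
```

Call:
send_rows --increments '[[[0,0,0],0.055],[[-0.67,0.3,0],0],[[-0.67,0.3,0],0],[[-0.67,0.3,0],0],[[-0.67,0.3,0],0]]'

```text
time_s: 1.35
ee_pos: [0.3726, 0.3408, 0.231]
ee_rot: [0.0, 0.682, 0.732, -0.0]
wrist_force: [0.8, -0.3, 0.6]
finger_gap: 0.0001
finger_force: 0.0
```

Call:
send_rows --increments '[[[-0.67,0.3,0],0],[[-0.67,0.3,0],0],[[-0.67,0.3,0],0],[[-0.67,0.3,0],0],[[-0.67,0.3,0],0]]'

```text
time_s: 1.98
ee_pos: [0.5026, 0.098, 0.2311]
ee_rot: [-0.0, 0.682, 0.731, -0.0]
wrist_force: [-0.3, 0.6, 0.4]
finger_gap: 0.0002
finger_force: 0.0
```

Run:
```python
from h import *
o=env.get_obs(); im=env.camera("wrist"); cv2.imwrite("pics/w1.png",im[:,:,::-1])
import json; json.dump({k:list(map(float,o[k])) for k in("ee_pos","ee_rot")},open("w1.json","w"))
print(o["time_s"],o["ee_pos"],o["ee_rot"],o["finger_gap"],o["q"].round(2))
t,s=cam("top"),cam("side")
for n,u,v in [("pin+y",(378,165),(243,195)),("pin-y",(465,162),(261,260))]:
    print(n,tri(t,np.array(u)/5+[265,190],s,np.array(v)/3.8+[225,180]))
```

```text
1.975 [0.5025646  0.09798567 0.23110947] [-1.39889806e-04  6.81858693e-01  7.31483899e-01 -9.04499653e-05] 0.0002330441372989492 [ 0.06  0.23  1.7   0.    1.21 -0.01]
pin+y (array([ 0.52696719, -0.0109723 ,  0.06654306]), np.float64(9.365666963014933e-05))
pin-y (array([ 0.52808579, -0.05945925,  0.06351147]), np.float64(9.37289344692968e-06))
```

View pics/w1.png

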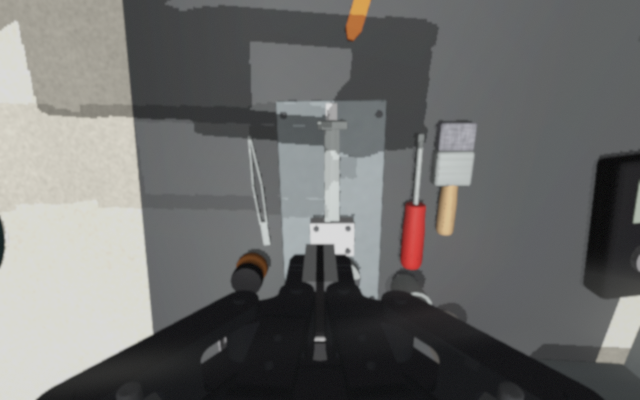

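The wrist view shows the bar plate at (333,124), the guide at (332,235), and the gripper hiding the disc. I'll move 150 mm towards -y so the disc comes into view.

Call:
send_rows --increments '[[[-0.5,0.05,0],0],[[-0.5,0.05,0],0],[[-0.5,0,0],0],[[-0.5,0,0],0],[[0,0,0],0]]'

```text
time_s: 2.65
ee_pos: [0.5202, -0.0514, 0.231]
ee_rot: [0.0, 0.683, 0.73, -0.0]
wrist_force: [0.3, 0.7, -1.0]
finger_gap: 0.0001
finger_force: 0.0
```

Run:
```python
from h import *
o=env.get_obs(); im=env.camera("wrist"); cv2.imwrite("pics/w2.png",im[:,:,::-1])
cv2.imwrite("pics/w2c.png",cv2.resize(im[0:270,200:460,::-1],None,fx=2.2,fy=2.2,interpolation=cv2.INTER_CUBIC))
import json; json.dump({k:list(map(float,o[k])) for k in("ee_pos","ee_rot")},open("w2.json","w"))
print(o["time_s"],o["ee_pos"],o["ee_rot"])
```

```text
2.65 [ 0.52022157 -0.05136561  0.23102   ] [ 6.35039927e-05  6.82960559e-01  7.30455166e-01 -3.47402351e-04]
```

View pics/w2c.png

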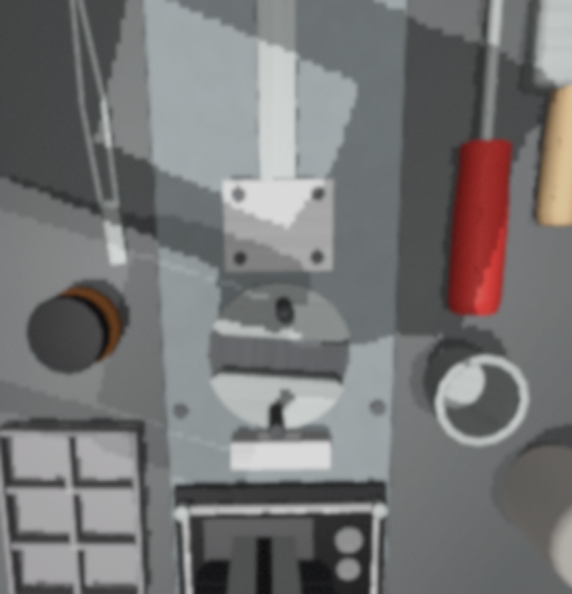

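The crop shows the guide top with corners (223,180), (334,180), (332,271) and (220,271). The disc centre is near (279,357), the keeper top at about (231–330, 441–470), and the pin tops near (285,303) and (275,430). The slot runs across the fixture, tilted a few degrees.

Run:
```python
from h import *
import json
o=json.load(open("w2.json")); c=cam("wrist",o); U=lambda x,y:(x/2.2+200,y/2.2)
g=[on(c,U(*p),.031) for p in [(223,180),(334,180),(332,271),(220,271)]]
k=[on(c,U(*p),.031) for p in [(231,441),(330,441),(330,470),(231,470)]]
G,Kp=np.mean(g,0),np.mean(k,0); y=(G-Kp)[:2]; print("guide",G,"sizes",np.linalg.norm(g[0]-g[1]),np.linalg.norm(g[1]-g[2]),"keeper",Kp,"dist(111)",np.linalg.norm(y),"yaw",np.degrees(np.arctan2(-y[0],y[1])))
y/=np.linalg.norm(y); D=G[:2]-.062*y; print("disc",D)
print("disc img",on(c,U(279,357),.026))
for n,a,b in [("slot up",(214,320),(345,340)),("low",(214,375),(342,386))]:
    A,B=on(c,U(*a),.026),on(c,U(*b),.026); print(n,A,B,np.degrees(np.arctan2(B[1]-A[1],B[0]-A[0])))
t=cam("top")
for n,w,u in [("p+",(285,299),(378,165)),("p-",(277,430),(465,162))]:
    print(n,on(c,U(*w),.07),tri(c,U(*w),t,np.array(u)/5+[265,190]))
print("guide 2view",tri(c,U(278,226),t,(265+316/5,190+183/5)))
# plate, from top image (z .046 top)
print("plate top",on(t,(265+88/5,190+205/5),.046), "outer edge",on(t,(265+80/5,190+205/5),.046))
```

```text
guide [0.52150525 0.02332554 0.031     ] sizes 0.0502199337045906 0.040084797181200636 keeper [ 0.53104132 -0.08714395  0.031     ] dist(111) 0.11088031468541897 yaw 4.933718014197681
disc [ 0.52683745 -0.03844474]
disc img [ 0.52684871 -0.0379772   0.026     ]
slot up [ 0.49410511 -0.02200713  0.026     ] [ 0.55843724 -0.02751832  0.026     ] -4.896445066333772
low [ 0.49534029 -0.0490511   0.026     ] [ 0.55920402 -0.05044388  0.026     ] -1.2493444602153607
p+ [ 0.52608505 -0.00577761  0.07      ] (array([ 0.52951187, -0.01239027,  0.01403262]), np.float64(0.004101315362539479))
p- [ 0.52679172 -0.06298187  0.07      ] (array([ 0.52588239, -0.05663807,  0.0927219 ]), np.float64(3.719279629842238e-05))
guide 2view (array([0.52167232, 0.02278326, 0.01273036]), np.float64(0.001926418519270373))
plate top [0.50850185 0.1506667  0.046     ] outer edge [0.50857053 0.15513215 0.046     ]
```

The points check out: the guide measures 50.2×40.1 mm, guide to keeper is 110.9 mm against 111, and the disc is at (0.527, -0.038). The fixture yaw is about 4.9°. The slot needs about 83° clockwise, so I'll push the +y pin towards +x and then -y. Next I lower the shut fingers on the -x side of that pin.

Call:
send_rows --increments '[[[0.52,-0.23,0],0],[[0,0,0.8],0],[[0,0,0.8],0],[[0,0,0.8],0],[[0,0,0.12],0]]'

```text
time_s: 3.32
ee_pos: [0.4964, -0.01, 0.0392]
ee_rot: [-0.004, 0.681, 0.732, -0.002]
wrist_force: [0.0, -0.6, -0.3]
finger_gap: 0.0
finger_force: 0.0
```

Call:
send_rows --increments '[[[0,0,0],0],[[0,0.06,0],0],[[0,0.06,0],0],[[0,0.06,0],0],[[0,0,0],0]]'

```text
time_s: 3.95
ee_pos: [0.5145, -0.0109, 0.0429]
ee_rot: [0.001, 0.682, 0.731, 0.0]
wrist_force: [-1.4, 0.5, 0.4]
finger_gap: -0.0003
finger_force: 0.2
```

Run:
```python
from h import *
o=env.get_obs(); print(o["time_s"],o["ee_pos"],o["wrist_force"])
im=[cv2.resize(env.camera("top")[190:260,310:400,::-1],None,fx=5,fy=5,interpolation=2),cv2.resize(env.camera("side")[200:290,260:330,::-1],None,fx=4,fy=4,interpolation=2)]
b=np.zeros((360,730,3),np.uint8); b[:350,:450]=im[0]; b[:360,450:]=im[1]; cv2.imwrite("pics/c1.png",b)
```

```text
3.95 [ 0.51451858 -0.01090466  0.04287821] [-1.3503038   0.49600518  0.43065669]
```

View pics/c1.png

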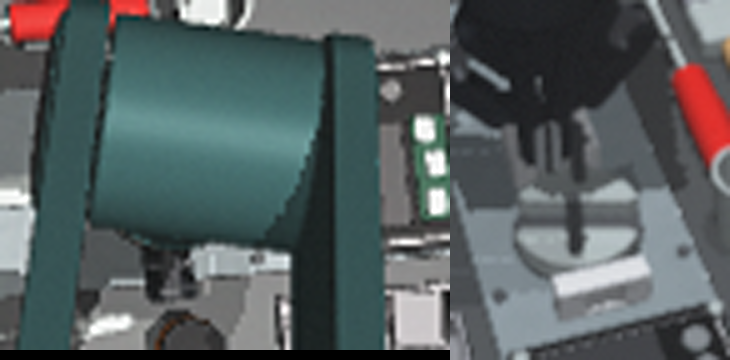

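The side view (right half) shows the shut fingers next to the far pin at about (580,150), nearly touching it, with the slot still crosswise. I'll push on towards +x.

Call:
send_rows --increments '[[[0,0.05,0],0],[[0,0.05,0],0],[[0,0.05,0],0],[[0,0.05,0],0],[[0,0,0],0]]'

```text
time_s: 4.68
ee_pos: [0.5286, -0.0095, 0.0419]
ee_rot: [-0.0, 0.682, 0.731, -0.0]
wrist_force: [-1.7, 1.3, -0.3]
finger_gap: -0.0001
finger_force: 0.9
```

Run:
```python
from h import *
o=env.get_obs(); print(o["time_s"],o["ee_pos"],o["wrist_force"])
cv2.imwrite("pics/c2.png",cv2.resize(env.camera("side")[190:290,240:340,::-1],None,fx=5,fy=5,interpolation=2))
```

```text
4.675 [ 0.5286482 -0.0094711  0.0419285] [-1.71897264  1.31361038 -0.289759  ]
```

View pics/c2.png

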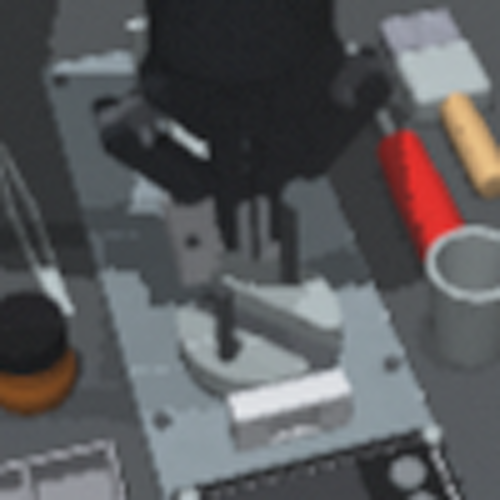

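The disc has turned about 40° clockwise. Its near pin now stands at (228,340), and the fingers are left of the far pin. Next I go round to the +y side of the pin and push it towards -y.

Call:
send_rows --increments '[[[0,-0.05,0],0],[[0.19,0,0],0],[[0,0,0],0],[[0,0.32,0],0],[[0,0,0],0]]'

```text
time_s: 5.35
ee_pos: [0.5503, 0.0059, 0.0428]
ee_rot: [0.001, 0.682, 0.732, 0.001]
wrist_force: [0.5, 0.3, 0.0]
finger_gap: -0.0001
finger_force: 0.0
```

Call:
send_rows --increments '[[[-0.07,0,0],0],[[-0.07,0,0],0],[[-0.07,0,0],0],[[-0.07,0,0],0],[[0,0,0],0]]'

```text
time_s: 5.98
ee_pos: [0.5499, -0.0152, 0.0425]
ee_rot: [0.0, 0.682, 0.731, 0.001]
wrist_force: [2.0, 2.1, 0.6]
finger_gap: 0.0001
finger_force: 1.2
```

Run:
```python
from h import *
o=env.get_obs(); print(o["time_s"],o["ee_pos"],o["wrist_force"])
cv2.imwrite("pics/c3.png",cv2.resize(env.camera("side")[190:290,240:340,::-1],None,fx=5,fy=5,interpolation=2))
```

```text
5.975 [ 0.54990808 -0.01515259  0.04253976] [2.01565776 2.14464121 0.61568964]
```

View pics/c3.png

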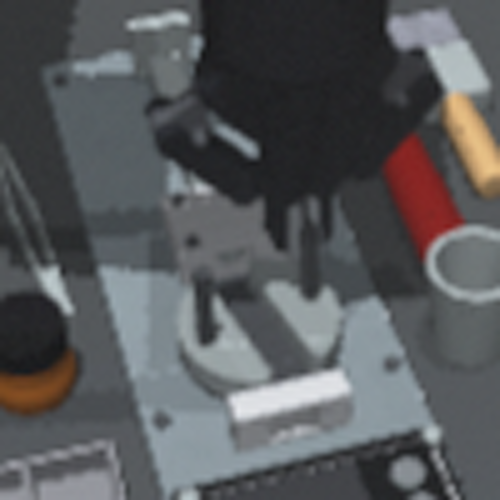

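The near pin's base is at about (210,338), the far pin's base at about (312,294), and the slot is now 10–20° from the bar line. I'll get the remaining angle from these pixels.

Run:
```python
from h import *
c=cam("side"); f=lambda x,y,z=.026:on(c,(240+x/5,190+y/5),z)
a,b=f(210,338),f(312,294); print(a,b,np.linalg.norm(a-b),"pin-line deg",np.degrees(np.arctan2(b[1]-a[1],b[0]-a[0])))
for p,q in [((256,288),(315,370)),((228,297),(270,375))]:
    p,q=f(*p),f(*q); d=p-q; print(p,q,np.degrees(np.arctan2(d[1],d[0])))
```

```text
[ 0.50380156 -0.04676751  0.026     ] [ 0.55237297 -0.03156886  0.026     ] 0.050893820398570024 pin-line deg 17.375600317289823
[ 0.52869254 -0.02260084  0.026     ] [ 0.54462685 -0.07416095  0.026     ] 107.17341891776664
[ 0.51555689 -0.02513163  0.026     ] [ 0.5253337  -0.07261418  0.026     ] 101.63478181050077
```

The pin line is at 17.4°, and the fingertip position gives the same value. The target is 4.9°, so I push 5.5 mm further.

Call:
send_rows --increments '[[[-0.025,0,0],0],[[-0.025,0,0],0],[[-0.023,0,0],0],[[0,0,0],0],[[0,0,0],0]]'

```text
time_s: 6.65
ee_pos: [0.5489, -0.0209, 0.0421]
ee_rot: [-0.0, 0.682, 0.732, -0.001]
wrist_force: [-0.1, 0.3, 0.2]
finger_gap: -0.0001
finger_force: 0.1
```

Call:
send_rows --increments '[[[0.2,0,0],0],[[0,0,-0.7],0],[[0,0,-0.7],0],[[0,0,-0.7],0],[[-0.8,0,-0.4],0]]'

```text
time_s: 7.28
ee_pos: [0.5531, -0.0584, 0.2307]
ee_rot: [0.001, 0.68, 0.733, 0.001]
wrist_force: [1.2, -0.5, 0.2]
finger_gap: -0.0002
finger_force: 0.0
```

Call:
send_rows --increments '[[[-0.5,-0.3,0],0],[[0,0,0],0],[[0,0,0],0]]'

```text
time_s: 7.65
ee_pos: [0.5323, -0.0994, 0.2273]
ee_rot: [-0.001, 0.682, 0.731, -0.0]
wrist_force: [-0.1, 0.7, -1.1]
finger_gap: -0.0001
finger_force: 0.0
```

Run:
```python
from h import *
o=env.get_obs(); im=env.camera("wrist")[:,:,::-1]; print(o["time_s"],o["ee_pos"])
import json; json.dump({k:list(map(float,o[k])) for k in("ee_pos","ee_rot")},open("w3.json","w"))
c=cam("wrist",o); u=proj(c,[.5268,-.038,.026]); print("disc px",u)
x,y=(u-[75,110]).astype(int); x=max(x,0);y=max(y,0); print(x,y)
cv2.imwrite("pics/c4.png",cv2.resize(im[y:y+180,x:x+150],None,fx=3.3,fy=3.3,interpolation=2))
```

```text
7.65 [ 0.53225468 -0.09937369  0.22729633]
disc px [318.82557224 116.2073772 ]
243 6
```

View pics/c4.png

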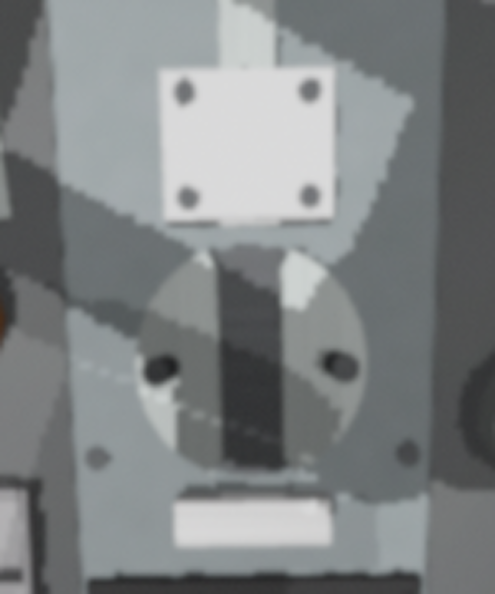

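The slot now runs parallel to the fixture: its edges go from (217,250) to (224,465), the guide's left edge shows the same slant, and the slot is centred on the bar. The disc is aligned. Now I go behind the plate.

Call:
send_rows --increments '[[[0.764,-0.015,0],0],[[0.764,-0.015,0],0],[[0.764,-0.015,0],0],[[0.764,-0.015,0],0],[[0.764,-0.015,0],0]]'

```text
time_s: 8.32
ee_pos: [0.5061, 0.1883, 0.2274]
ee_rot: [-0.0, 0.681, 0.732, -0.0]
wrist_force: [0.4, -0.6, -1.2]
finger_gap: 0.0
finger_force: 0.0
```

Run:
```python
from h import *
o=env.get_obs(); print(o["time_s"],o["ee_pos"])
c=cam("wrist",o); t=cam("top"); im=env.camera("wrist")
# orange bar extent
for n,cc,m in (("wrist",c,im),("top",t,cv2.imread("pics/top0.png")[:,:,::-1])):
    h=cv2.cvtColor(np.ascontiguousarray(m),cv2.COLOR_RGB2HSV); k=cv2.inRange(h,(8,150,120),(20,255,255))
    if n=="top": k[:,:190]=0; k[:,262:]=0; k[:200]=0; k[240:]=0
    ys,xs=np.nonzero(k)
    if len(xs):
        P=np.array([on(cc,p,.012) for p in zip(xs,ys)]); P=P[(P[:,1]>.12)]
        if len(P): print(n,len(P),P.min(0),P.max(0),P[P[:,1].argmin()])
```

```text
8.325 [0.50612779 0.18831991 0.22741701]
wrist 2023 [0.51803348 0.23728332 0.012     ] [0.55865797 0.36288754 0.012     ] [0.52448998 0.23728332 0.012     ]
top 307 [0.52042774 0.23815873 0.012     ] [0.57164864 0.39013429 0.012     ] [0.52042774 0.23815873 0.012     ]
```

The orange decoy's nearest tip is at y 0.237, clear of the fingers at 0.20 or less. Lowering now, then approaching the plate.

Call:
send_rows --increments '[[[0,0.02,0.66],0],[[0,0,0.66],0],[[0,0,0.66],0],[[0,0,0.66],0],[[0,0,0],0]]'

```text
time_s: 9.0
ee_pos: [0.5046, 0.1853, 0.0264]
ee_rot: [-0.003, 0.681, 0.732, -0.004]
wrist_force: [-0.8, 0.4, 0.4]
finger_gap: 0.0003
finger_force: 0.0
```

Call:
send_rows --increments '[[[-0.1,0.002,0],0],[[-0.1,0.002,0],0],[[-0.1,0.002,0],0],[[-0.1,0.002,0],0],[[-0.1,0.002,0],0]]'

```text
time_s: 9.62
ee_pos: [0.5125, 0.1475, 0.0304]
ee_rot: [0.0, 0.682, 0.731, 0.001]
wrist_force: [-0.3, 4.0, 2.3]
finger_gap: -0.0004
finger_force: 1.6
```

Call:
send_rows --increments '[[[-0.12,0.002,0],0],[[-0.12,0.002,0],0],[[-0.12,0.002,0],0],[[-0.12,0.002,0],0],[[-0.12,0.002,0],0]]'

```text
time_s: 10.25
ee_pos: [0.5159, 0.1024, 0.0297]
ee_rot: [-0.0, 0.682, 0.731, -0.0]
wrist_force: [0.1, 3.3, 2.0]
finger_gap: -0.0
finger_force: 1.7
```

Call:
send_rows --increments '[[[-0.1,0.001,0],0],[[-0.1,0.001,0],0],[[-0.1,0.001,0],0],[[-0.1,0.001,0],0],[[-0.06,0,0],0]]'

```text
time_s: 10.88
ee_pos: [0.5187, 0.0681, 0.0298]
ee_rot: [0.0, 0.682, 0.731, 0.0]
wrist_force: [1.4, 3.4, 1.7]
finger_gap: -0.0001
finger_force: 1.9
```

Call:
send_rows --increments '[[[-0.02,0,0],0],[[-0.02,0,0],0],[[-0.02,0,0],0],[[0,0,0],0]]'

```text
time_s: 11.38
ee_pos: [0.519, 0.0641, 0.0298]
ee_rot: [0.0, 0.682, 0.732, -0.0]
wrist_force: [0.6, 3.9, 2.4]
finger_gap: -0.0001
finger_force: 1.6
```

Call:
send_rows --increments '[[[-0.02,0,0],0],[[-0.02,0,0],0],[[0,0,0],0]]'

```text
time_s: 11.75
ee_pos: [0.5191, 0.0625, 0.0298]
ee_rot: [-0.001, 0.682, 0.731, 0.001]
wrist_force: [1.6, 11.1, 2.8]
finger_gap: 0.0001
finger_force: 5.8
```

Call:
send_rows --increments '[[[-0.015,0,0],0],[[0,0,0],0]]'

```text
time_s: 12.0
ee_pos: [0.5191, 0.0624, 0.0298]
ee_rot: [-0.001, 0.682, 0.731, 0.001]
wrist_force: [1.8, 16.6, 3.9]
finger_gap: 0.0003
finger_force: 8.5
```

The bar stopped at y 0.0624, exactly the predicted home position, with the force rising, so it is hard against the guide. I'll back off, rise, and check in numbers.

Call:
send_rows --increments '[[[0.15,0,0],0],[[0.15,0,0],0],[[0,0,-0.7],0],[[0,0,-0.7],0],[[0,0,-0.7],0]]'

```text
time_s: 12.62
ee_pos: [0.5167, 0.0824, 0.1884]
ee_rot: [-0.0, 0.682, 0.732, -0.001]
wrist_force: [0.5, 0.4, -0.7]
finger_gap: -0.0002
finger_force: 0.0
```

Call:
send_rows --increments '[[[-0.8,0,0],0],[[-0.8,0,0],0],[[-0.8,0,0],0],[[0,0,0],0],[[0,0,0],0]]'

```text
time_s: 13.25
ee_pos: [0.5294, -0.0969, 0.1868]
ee_rot: [-0.001, 0.682, 0.731, -0.0]
wrist_force: [-0.5, -0.9, 0.5]
finger_gap: -0.0001
finger_force: 0.0
```

Run:
```python
from h import *
o=env.get_obs(); im=env.camera("wrist"); c=cam("wrist",o); print(o["time_s"],o["ee_pos"])
g=cv2.cvtColor(np.ascontiguousarray(im),cv2.COLOR_RGB2GRAY)
# grey profile along the bar line, bench-plane y (fixture), at x offsets 0 and +11 mm (plate 30 wide, bar 16 wide)
fx=np.array([.9963,.0861]); fy=np.array([-.0861,.9963]); D=np.array([.5268,-.0382])
for z,off,r in ((.046,0,range(60,112,3)),(.046,12,range(60,112,3)),(.025,0,range(-40,42,6)),(.025,0,range(-80,-54,3))):
    v=[]
    for y in r:
        p=proj(c,[*(D+off/1e3*fx+y/1e3*fy),z]).round().astype(int); v.append((y,int(g[p[1],p[0]])) if 0<=p[1]<400 else None)
    print(z,off,v)
```

```text
13.25 [ 0.52938493 -0.0968678   0.18676632]
0.046 0 [(60, 217), (63, 218), (66, 217), (69, 217), (72, 217), (75, 217), (78, 211), (81, 93), (84, 202), (87, 201), (90, 156), None, None, None, None, None, None, None]
0.046 12 [(60, 217), (63, 217), (66, 217), (69, 217), (72, 216), (75, 217), (78, 204), (81, 73), (84, 152), (87, 140), (90, 125), None, None, None, None, None, None, None]
0.025 0 [(-40, 159), (-34, 108), (-28, 108), (-22, 112), (-16, 111), (-10, 110), (-4, 110), (2, 111), (8, 144), (14, 146), (20, 211), (26, 212), (32, 212), (38, 212)]
0.025 0 [(-80, 161), (-77, 83), (-74, 50), (-71, 51), (-68, 42), (-65, 110), (-62, 144), (-59, 158), (-56, 201)]
```

The plate lies at fixture y 82–90 against the guide, the bar runs through the slot, and the nose shows beyond the keeper to about -62. I'm handing in.

```bash
python3 -c "
from cell import env
print(env.hand_in())"
```

```text
the job is handed in; nothing more can be done
None
```

The disc slot is in line, the bar is through the disc with its end plate against the guide block, and the job was handed in at about 13 s with the robot clear; I did not re-measure the other bench items afterwards.

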